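Lift the loaded sewing caddy level by its handle

TASK

One of the two wooden caddies has a cone of thread standing in it. Pick that caddy up near the middle of its handle bar, lifting it off the table rather than dragging it, and raise it until its underside is about 15 cm above the table, keeping it level all the way so that the cone stays standing inside, and finish while still holding it there, level and still. Leave the other caddy and everything else on the table as it is.

Things in the scene. Friction and masses are not known exactly. Their poses are not given: they have to be found in the camera images.
- caddy_1: one of two identical wooden carry caddies, 0.3 to 0.5 kg empty: an open tray 100 mm (own x) by 180 mm (own y), floor 8 mm thick, sides 38 mm high, end uprights (own y = +-84 mm) 30 mm wide, 140 mm high. A handle bar along own y joins them over the tray's middle: 14 mm wide, 20 mm deep (z 115 to 135 mm), 156 mm long, gripped from above across its width. Origin: centre of the underside; z up.
- caddy_1_bar (a point): centre of the handle bar of caddy_1, 125 mm above its underside; axes as the caddy's.
- caddy_2: one of two identical wooden carry caddies, 0.3 to 0.5 kg empty: an open tray 100 mm (own x) by 180 mm (own y), floor 8 mm thick, sides 38 mm high, end uprights (own y = +-84 mm) 30 mm wide, 140 mm high. A handle bar along own y joins them over the tray's middle: 14 mm wide, 20 mm deep (z 115 to 135 mm), 156 mm long, gripped from above across its width. Origin: centre of the underside; z up.
- caddy_2_bar (a point): centre of the handle bar of caddy_2, 125 mm above its underside; axes as the caddy's.
- cone: a cone of sewing thread standing upright, loose, in one of the two caddies (either, anywhere along the tray below the bar): 56 mm wide at the foot, narrowing to 18 mm, 72 mm tall, about 0.08 to 0.17 kg, so its caddy balances up to some 17 mm off the bar's middle, towards the cone. Origin: centre of its underside, z up along its axis.
- tin: a flat round button tin, 56 mm across and 30 mm high, 0.1 kg, loose in the other caddy. Origin: centre of its underside, z up.
- yarn_big: a ball of yarn with a flattened foot, 80 mm across, 68 mm high. Bystander, loose, to be left alone. Origin: centre of its underside, z up.
- yarn_small: a ball of yarn with a flattened foot, 64 mm across, 55 mm high. Bystander, loose, to be left alone. Origin: centre of its underside, z up.
- thimble: a thimble, 20 mm across, 25 mm high, between the caddies. Bystander, loose, to be left alone. Origin: centre of its underside, z up.
- spool: a small flanged spool standing up, 30 mm across, 40 mm high, between the caddies. Bystander, loose, to be left alone. Origin: centre of its underside, z up.
- scissors: a pair of closed tailor's scissors lying flat, about 200 mm long and 80 mm over the rings, 10 mm high. Bystander, loose, to be left alone. Origin: underside near the pivot; blades towards its own +x, z up.
- tape: a round tape measure case lying flat, 54 mm across, 20 mm high. Bystander, loose, to be left alone. Origin: centre of its underside, z up.
Not all that is in view belongs to the job. What is shaped like the caddy_1 but black is not meant. Leave any green look-alike of the caddy_2 alone.

How it is judged:
At the end, for the whole second after the job is handed in: The caddy with the cone is held by its bar in the fingers (TCP within 50 mm of the bar's centre), underside 95 to 230 mm up, tilt under 0.10 rad, at rest (20 mm/s, 0.10 rad/s), the cone standing in it (tilt under 0.20 rad), not touching the other caddy (((distance between cone and caddy_1 below 0.085 m and height (world z) of caddy_1 between 0.095 and 0.23 m and angle between caddy_1's own z axis and vertical below 0.1 rad and angle between cone's own z axis and vertical below 0.2 rad and linear speed of caddy_1 below 0.02 m/s and angular speed of caddy_1 below 0.1 rad/s and contact force between caddy_1 and the fingers above 2 N and distance between the grasp point and caddy_1_bar below 0.05 m and contact force between caddy_1 and caddy_2 below 0.1 N) or (distance between cone and caddy_2 below 0.085 m and height (world z) of caddy_2 between 0.095 and 0.23 m and angle between caddy_2's own z axis and vertical below 0.1 rad and angle between cone's own z axis and vertical below 0.2 rad and linear speed of caddy_2 below 0.02 m/s and angular speed of caddy_2 below 0.1 rad/s and contact force between caddy_2 and the fingers above 2 N and distance between the grasp point and caddy_2_bar below 0.05 m and contact force between caddy_2 and caddy_1 below 0.1 N))); the arm keeps its last pose, push and grip.
It fails at once if the caddy without the cone is moved more than 25 mm or lifted ((distance between cone and caddy_1 below 0.085 m and distance of caddy_2 from where it was at the start of the episode above 0.025 m) or (distance between cone and caddy_2 below 0.085 m and distance of caddy_1 from where it was at the start of the episode above 0.025 m)).
It fails at once if the caddy with the cone is tilted more than 0.25 rad ((distance between cone and caddy_1 below 0.085 m and angle between caddy_1's own z axis and vertical above 0.25 rad) or (distance between cone and caddy_2 below 0.085 m and angle between caddy_2's own z axis and vertical above 0.25 rad)).
It fails at once if the cone topples or leaves its caddy (angle between cone's own z axis and vertical above 0.5 rad or not (distance between cone and caddy_1 below 0.085 m or distance between cone and caddy_2 below 0.085 m)).
It fails at once if the caddy with the cone is dragged along the table instead of lifted ((distance between cone and caddy_1 below 0.085 m and height (world z) of caddy_1 below 0.008 m and distance of caddy_1 from where it was at the start of the episode above 0.05 m) or (distance between cone and caddy_2 below 0.085 m and height (world z) of caddy_2 below 0.008 m and distance of caddy_2 from where it was at the start of the episode above 0.05 m)).
It fails at once if any bystander or the tin is moved more than 30 mm (distance of any of yarn_big, yarn_small, thimble, spool, scissors, tape, tin from where it was at the start of the episode above 0.03 m).
It also fails if it takes over 32 s, if anything falls off the work surface, if the arm or the gripper's body presses on something with over 40 N, if the wrist force passes 120 N, or if a joint passes its speed limit or range.

ROBOT

A 6-joint arm with a two-finger parallel gripper is mounted at the origin on the work surface. World frame = base frame: x ahead of the robot, y to its left, z up, the work surface at z = 0. Lengths are in m, angles in rad, forces in N, time in s.
With the tool pointing down it reaches from about 0.325 to 0.925 m from the base axis. Payload 3.1 kg.
Tool frame: the origin (TCP) lies between the finger pads, 19 mm behind the fingertips; this is the grasp point; z points along the fingers, y is the line along which they close (so a half turn about z gives the same grasp; the last joint's range is limited). The gripper opens to 85 mm and grips with 20 to 120 N. Pads are 22 mm wide; open, the fingers measure 114 mm over their backs; the gripper's body (76 mm by 85 mm) begins 54 mm behind the grasp point. The pads swing forward as they close: fully open they stand 13 mm farther back than shut.
Start: joints at [-1.314, 0.217, 1.613, -0, 1.311, -0.112], TCP at [0.225, -0.583, 0.25] pointing down, gripper open.
Joint ranges: [-2.75, 2.75], [-0.78, 2.1], [0.31, 2.55], [-1.13, 4.27], [0.13, 2.63], [-2.58, 2.58]. Speed limits (rad/s): [2.79, 2.79, 3.14, 3.14, 3.14, 3.14].

INTERFACE

Orientations are given as a rotation vector (axis times angle).
In Python, from station import state, eyes, job gives the robot as it stands. The module is installed in compiled form; this text tells all that it offers.
- The arm moves only by the tool play_rows, never from a script. Its argument "plan" is a list of rows, each an object with "linear": the shift along the tool's x, y, z in mm, a list of three; "roll": the turn about the tool's z in degrees. In form: [{"linear": [tx, ty, tz], "roll": roll}, ...]. A call has 1 to 12 rows; each row shifts and turns the commanded pose from where the row before left it, along the tool's axes as they then stand; what a row does not reach is not made up. A row lasts 1/8 s, in which the tool goes at most 62.5 mm and 10.7 degrees, less where a joint would pass 70% of its speed; a pose out of reach is approached as far as the arm can. A call with a gripper value outside its range is refused whole. "grip" is the opening, from -1 (shut) to 1 (fully open), set as the call begins (left out, the last holds). The fingers move at their own pace and stop on an object; the grip force is fixed at half the most. Time passes only in rows, so rows that do not move let the fingers close. It gives the time, the measured TCP pose, the force, the opening and the grip force at its end, in the units of the state.
- state(): the state, without advancing time (a new reading comes with each control period).
- eyes.get_image(name): name is "scene" or "side" or "wrist"; returns a dict with "image" (384x512x3 uint8, red, green, blue), "vfov" (degrees; the focal length in pixels is half the picture's height over the tangent of half this angle, whatever the lens; pixels are square), "cx", "cy" (the principal point, pixels), "world_from_camera" (4x4, takes a point from camera to world coordinates). Camera axes: x right, y up, looking along -z (the intrinsics and any distortion apply to the point x, -y, -z); pixel columns grow to the right and rows downward; lengths in m; the calibration is good to about 2 mm. A picture is of the moment at which its call begins. There is no depth.
- job.job_done(): hands the job in; it is judged then, once.
The state is a dict: "clock": time; "joint_pos": joint angles; "dq": joint speeds; "tau": joint torques, N m; "tool_pos": TCP position; "ee_rot": TCP orientation; "force": force on the tool from outside, world axes, zero at the start; "moment": the same for the moment, N m; "width": opening from 0.0 (shut) to 1.0 (fully open); "grasp_force": force on a finger pad.
Only numpy, scipy, OpenCV 4.12 (cv2) and the standard library are available. Lean on these libraries where they do the work, as an engineer would, in place of code of your own. Each camera call takes 0.05 s, during which the arm holds its last target. There are 200 camera calls.

## Working session

There is one attempt and no reset: what is moved stays moved. The work goes in short steps, Python scripts to look and compute and a tool call to move; the robot and the scene stay as the last step left them, time stands still between calls to the robot, and variables do not carry over. Pictures are saved under pics/ and viewed, at most 10 in all, crops included, and the job is handed in when it is done.

Besides the shell and the picture viewer there is one more tool, called after ">>>" in YAML: its name, and indented under it one key for each argument. play_rows: Moves the arm, as the interface text tells. Its arguments: {"type":"object","properties":{"plan":{"type":"array","items":{"type":"object","properties":{"linear":{"type":"array","items":{"type":"number"}},"roll":{"type":"number"}}}},"grip":{"type":"number"}},"required":["plan"]}

```bash
mkdir -p pics; cat > h.py <<'E'
import numpy as np, cv2, pickle
from station import state, eyes, job
def ray(c,u,v):
    f=192/np.tan(np.radians(c["vfov"])/2); T=np.array(c["world_from_camera"])
    d=T[:3,:3]@np.array([(u-c["cx"])/f,-(v-c["cy"])/f,-1]); return T[:3,3],d
def onz(c,u,v,z):
    o,d=ray(c,u,v); return o+d*(z-o[2])/d[2]
def proj(c,p):
    f=192/np.tan(np.radians(c["vfov"])/2); T=np.array(c["world_from_camera"])
    q=T[:3,:3].T@(np.array(p)-T[:3,3]); return c["cx"]-f*q[0]/q[2], c["cy"]+f*q[1]/q[2]
E
python3 - <<'E'
from h import *
print(state())
cs={n:eyes.get_image(n) for n in("scene","side","wrist")}
pickle.dump(cs,open("c0.pkl","wb"))
for n in cs: 
    cv2.imwrite(f"pics/{n}0.png",cv2.resize(cs[n]["image"][:,:,::-1],(800,600),interpolation=cv2.INTER_CUBIC))
    print(n,{k:v for k,v in cs[n].items() if k!="image"})
E
```

```text
{'clock': 0.0, 'joint_pos': array([-1.31420798e+00,  2.17778512e-01,  1.61496101e+00, -2.08799349e-05,
        1.31130367e+00, -1.12184104e-01]), 'dq': array([ 1.75137857e-05,  1.47103785e-03,  2.21106608e-05, -1.71666795e-04,
        8.76218713e-04,  1.28507185e-03]), 'tau': array([-1.29978238e-03, -3.96853244e+01, -3.03852081e+01, -3.52460420e-04,
        9.74851224e-03,  3.05062962e-06]), 'tool_pos': array([ 0.22511752, -0.58220526,  0.24863909]), 'ee_rot': array([-3.08593656e+00, -5.75550095e-01,  3.09052916e-04]), 'force': array([-0.39297878,  0.33807444,  0.20067958]), 'moment': array([-0.05257126, -0.01017645, -0.0339461 ]), 'grasp_force': 0.0, 'width': 1.0021481329500908}
scene {'vfov': 42.034469102775596, 'cx': 257.5816332456483, 'cy': 186.45417928146935, 'world_from_camera': array([[ 0.68802632, -0.42061361,  0.59135774,  1.28495814],
       [ 0.72553484,  0.41531997, -0.54873356, -0.59826004],
       [-0.01479787,  0.80659377,  0.5909209 ,  0.82627845],
       [ 0.        ,  0.        ,  0.        ,  1.        ]])}
side {'vfov': 49.0281554675381, 'cx': 253.6248547435931, 'cy': 197.90777559132675, 'world_from_camera': array([[ 0.9972847 ,  0.04009949, -0.06176782,  0.48404706],
       [-0.07299442,  0.64929527, -0.75702541, -0.72536299],
       [ 0.00974922,  0.75947856,  0.65045927,  0.83002363],
       [ 0.        ,  0.        ,  0.        ,  1.        ]])}
wrist {'vfov': 63.97682742785325, 'cx': 256.0588874824078, 'cy': 195.58690312727958, 'world_from_camera': array([[ 0.36088709,  0.89254432,  0.2704166 ,  0.29495443],
       [-0.93260435,  0.34634638,  0.10145595, -0.55739264],
       [-0.00310388, -0.28880584,  0.95738266,  0.37249914],
       [ 0.        ,  0.        ,  0.        ,  1.        ]])}
```

View pics/scene0.png

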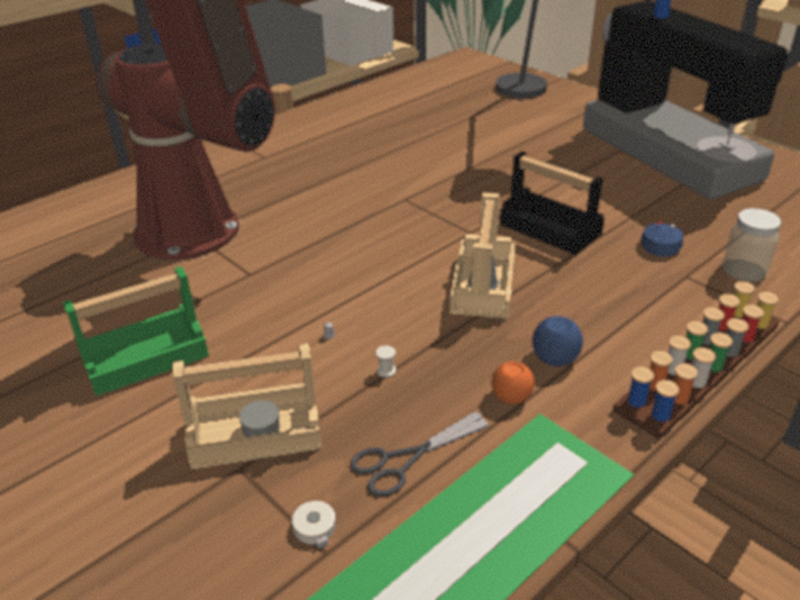

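View pics/side0.png

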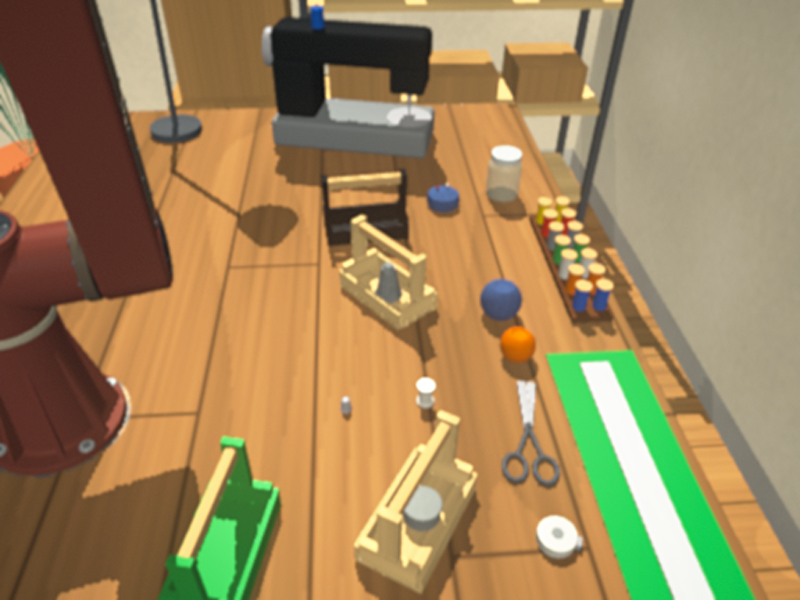

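The cone stands in the far caddy: at about (388,285) in the side view, with the same caddy at about (485,255) in the scene view. The near caddy, at (415,500) in the side view, holds the tin. I'll zoom in on the cone caddy.

```bash
python3 - <<'E'
from h import *
cs=pickle.load(open("c0.pkl","rb"))
s=cs["side"]["image"][130:215,205:290]; c=cs["scene"]["image"][118:210,275:350]
a=cv2.resize(s,(400,400),interpolation=cv2.INTER_CUBIC); b=cv2.resize(c,None,fx=5,fy=5,interpolation=cv2.INTER_CUBIC)
im=np.zeros((460,790,3),np.uint8); im[:400,:400]=a; im[:460,410:785]=b
cv2.imwrite("pics/crop.png",im[:,:,::-1])
E
```

```text
(no output)
```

View pics/crop.png

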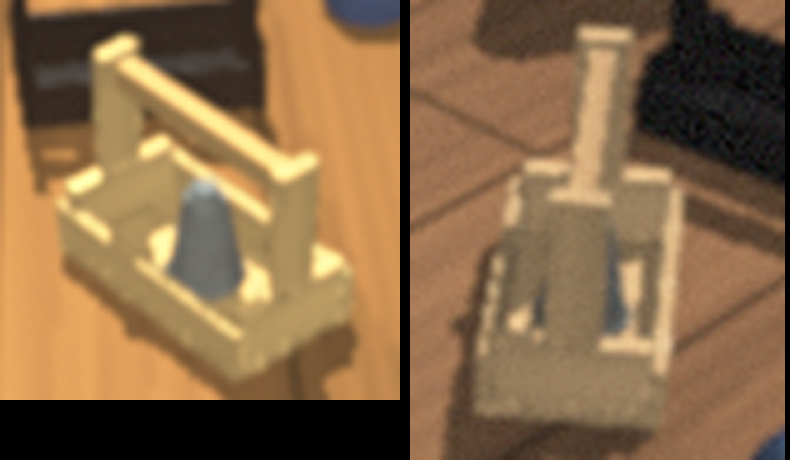

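```bash
python3 - <<'E'
from h import *
cs=pickle.load(open("c0.pkl","rb")); k=400/85
S=lambda x,y:(205+x/k-.5,130+y/k-.5); C=lambda x,y:(275+(x-410)/5-.5,118+y/5-.5)
for n,f,p in(("side",S,[(117,48),(296,167)]),("scene",C,[(605,35),(581,198)])):
    a,b=[onz(cs[n],*f(*q),.14) for q in p]; d=a-b
    print(n,a.round(4),b.round(4),((a+b)/2).round(4),np.linalg.norm(d).round(4),np.degrees(np.arctan2(d[1],d[0])).round(2))
for n,f,p in(("side",S,(203,185)),):
    print("cone top",onz(cs[n],*f(*p),.08).round(4))
# triangulated height
for q,r in(((117,48),(605,35)),((296,167),(581,198))):
    o1,d1=ray(cs["side"],*S(*q));o2,d2=ray(cs["scene"],*C(*r))
    t=np.linalg.lstsq(np.c_[d1,-d2],o2-o1,rcond=None)[0];print((o1+d1*t[0]).round(4),(o2+d2*t[1]).round(4))
from scipy.spatial.transform import Rotation as R
print(R.from_rotvec(state()["ee_rot"]).as_matrix().round(4))
E
```

```text
side [0.4965 0.3501 0.14  ] [0.598  0.2154 0.14  ] [0.5472 0.2827 0.14  ] 0.1686 127.0
scene [0.4957 0.3511 0.14  ] [0.5979 0.2168 0.14  ] [0.5468 0.284  0.14  ] 0.1688 127.28
cone top [0.5472 0.2815 0.08  ]
[0.4965 0.3498 0.1401] [0.4964 0.3502 0.1407]
[0.5981 0.2162 0.1394] [0.598  0.2167 0.1401]
[[ 9.328e-01  3.605e-01 -5.000e-04]
 [ 3.605e-01 -9.328e-01  1.900e-03]
 [ 3.000e-04 -1.900e-03 -1.000e+00]]
```

The cone caddy's bar centre is at about (0.547, 0.283), with its axis at yaw 127°, and both views agree. The cone is near the middle of the tray. I'll travel at height first, then roll.

>>> play_rows:
  plan:
    - {"linear":[12,-14,0],"roll":0}
    - {"linear":[26,-29,0],"roll":0}
    - {"linear":[26,-29,0],"roll":0}
    - {"linear":[26,-29,0],"roll":0}
    - {"linear":[26,-29,0],"roll":0}
    - {"linear":[26,-29,0],"roll":0}
    - {"linear":[26,-29,0],"roll":0}
    - {"linear":[26,-29,0],"roll":0}
    - {"linear":[26,-29,0],"roll":0}
    - {"linear":[26,-29,0],"roll":0}
    - {"linear":[26,-29,0],"roll":0}
    - {"linear":[26,-29,0],"roll":0}
  grip: 1

```text
clock: 1.65
tool_pos: [0.383, -0.1626, 0.2498]
ee_rot: [-3.088, -0.577, -0.0]
force: [0.1, -0.3, 0.1]
width: 0.999
grasp_force: 0.0
```

>>> play_rows:
  plan:
    - {"linear":[26,-29,0],"roll":0}
    - {"linear":[26,-29,0],"roll":0}
    - {"linear":[26,-29,0],"roll":0}
    - {"linear":[26,-29,0],"roll":0}
    - {"linear":[26,-29,0],"roll":0}
    - {"linear":[26,-29,0],"roll":0}
    - {"linear":[26,-29,0],"roll":0}
    - {"linear":[26,-29,0],"roll":0}
    - {"linear":[26,-29,0],"roll":0}
    - {"linear":[26,-30,0],"roll":0}
    - {"linear":[26,-30,0],"roll":0}
    - {"linear":[26,-30,0],"roll":0}

```text
clock: 3.15
tool_pos: [0.5467, 0.2766, 0.2498]
ee_rot: [-3.088, -0.577, 0.001]
force: [0.2, -0.4, -0.8]
width: 1.006
grasp_force: 0.0
```

>>> play_rows:
  plan:
    - {"linear":[0,0,0],"roll":-4}
    - {"linear":[0,0,0],"roll":-10}
    - {"linear":[0,0,0],"roll":-10}
    - {"linear":[0,0,0],"roll":-10}
    - {"linear":[0,0,0],"roll":-10}
    - {"linear":[0,0,0],"roll":-10}
    - {"linear":[0,0,0],"roll":-10}
    - {"linear":[0,0,0],"roll":-10}
    - {"linear":[0,0,0],"roll":-10}
    - {"linear":[0,0,0],"roll":-10}
    - {"linear":[0,0,0],"roll":-8}
    - {"linear":[0,0,0],"roll":-4}

```text
clock: 4.65
tool_pos: [0.5463, 0.2753, 0.2498]
ee_rot: [-1.394, -2.814, 0.001]
force: [-0.1, 0.5, 0.2]
width: 1.0
grasp_force: 0.0
```

>>> play_rows:
  plan:
    - {"linear":[0,0,0],"roll":0}
    - {"linear":[0,0,0],"roll":0}

```text
clock: 4.9
tool_pos: [0.5471, 0.2751, 0.25]
ee_rot: [-1.399, -2.812, 0.0]
force: [0.2, 0.1, -0.2]
width: 1.002
grasp_force: 0.0
```

```bash
python3 - <<'E'
from h import *
from scipy.spatial.transform import Rotation as R
c=eyes.get_image("wrist"); s=state(); M=R.from_rotvec(s["ee_rot"]).as_matrix()
print(s["tool_pos"],M.round(3),np.degrees(np.arctan2(M[1,0],M[0,0])))
d=np.array([.547,.2833,.125])-s["tool_pos"]; print("tool mm",(M.T@d*1000).round(1))
pickle.dump(c,open("w1.pkl","wb"))
im=c["image"].copy()
for p in([.4965,.3503,.14],[.598,.2161,.14],[.547,.2833,.135]):
    u,v=proj(c,p);print(u,v);cv2.circle(im,(int(round(u)),int(round(v))),2,(255,0,0),-1)
cv2.imwrite("pics/w1.png",cv2.resize(im[:,:,::-1],(800,600)))
E
```

```text
[0.54725691 0.27506095 0.24996487] [[-0.603  0.798 -0.   ]
 [ 0.798  0.603 -0.   ]
 [ 0.    -0.    -1.   ]] 127.09750324387967
tool mm [  6.7   4.8 125. ]
263.0070299153613 75.74023482594096
261.6944249692684 283.271040814042
262.00172788428057 187.87032886576182
```

View pics/w1.png

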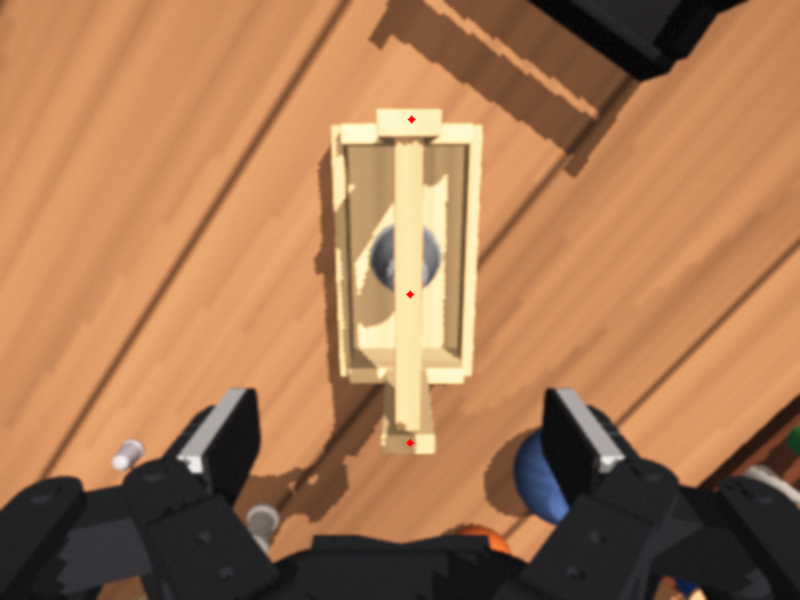

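The wrist view shows the bar lined up with the projected points: far upright (411,119), centre (410,294) and near upright (410,442). The fingers straddle it with room to spare. I'll centre the tool and descend.

>>> play_rows:
  plan:
    - {"linear":[6.7,4.8,0],"roll":0}
    - {"linear":[0,0,10],"roll":0}
    - {"linear":[0,0,15],"roll":0}
    - {"linear":[0,0,15],"roll":0}
    - {"linear":[0,0,15],"roll":0}
    - {"linear":[0,0,15],"roll":0}
    - {"linear":[0,0,15],"roll":0}
    - {"linear":[0,0,15],"roll":0}
    - {"linear":[0,0,12],"roll":0}
    - {"linear":[0,0,8],"roll":0}
    - {"linear":[0,0,5],"roll":0}
    - {"linear":[0,0,0],"roll":0}

```text
clock: 6.45
tool_pos: [0.5474, 0.2832, 0.1248]
ee_rot: [-1.398, -2.813, 0.0]
force: [-0.5, 0.4, -0.3]
width: 1.001
grasp_force: 0.0
```

>>> play_rows:
  plan:
    - {"linear":[0,0,0],"roll":0}
    - {"linear":[0,0,0],"roll":0}

```text
clock: 6.7
tool_pos: [0.5479, 0.2834, 0.1257]
ee_rot: [1.398, 2.812, 0.001]
force: [0.4, 0.3, -0.4]
width: 1.003
grasp_force: 0.0
```

>>> play_rows:
  plan:
    - {"linear":[0,0,0],"roll":0}
    - {"linear":[0,0,0],"roll":0}
    - {"linear":[0,0,0],"roll":0}
    - {"linear":[0,0,0],"roll":0}
  grip: -0.5

```text
clock: 7.2
tool_pos: [0.5475, 0.2832, 0.125]
ee_rot: [-1.399, -2.813, 0.0]
force: [0.7, 0.8, -0.5]
width: 0.253
grasp_force: 0.0
```

>>> play_rows:
  plan:
    - {"linear":[0,0,0],"roll":0}
    - {"linear":[0,0,0],"roll":0}
    - {"linear":[0,0,0],"roll":0}
    - {"linear":[0,0,0],"roll":0}
    - {"linear":[0,0,0],"roll":0}
    - {"linear":[0,0,0],"roll":0}
  grip: -1

```text
clock: 7.95
tool_pos: [0.5472, 0.2829, 0.1251]
ee_rot: [-1.398, -2.813, 0.002]
force: [-4.2, -3.4, 4.6]
width: 0.151
grasp_force: 60.3
```

>>> play_rows:
  plan:
    - {"linear":[0,0,-2],"roll":0}
    - {"linear":[0,0,-3],"roll":0}
    - {"linear":[0,0,-4],"roll":0}
    - {"linear":[0,0,-5],"roll":0}
    - {"linear":[0,0,-4],"roll":0}
    - {"linear":[0,0,-2],"roll":0}
    - {"linear":[0,0,0],"roll":0}
    - {"linear":[0,0,0],"roll":0}

```text
clock: 8.95
tool_pos: [0.5474, 0.2831, 0.1448]
ee_rot: [-1.398, -2.813, 0.0]
force: [-0.0, 0.1, -5.3]
width: 0.151
grasp_force: 58.9
```

```bash
python3 - <<'E'
from h import *
s=state(); print(s["force"],s["moment"],s["grasp_force"])
a=eyes.get_image("side")["image"][110:222,195:305]; b=eyes.get_image("wrist")["image"]
cv2.imwrite("pics/l1.png",np.hstack([cv2.resize(a,(393,400),interpolation=cv2.INTER_CUBIC),cv2.resize(b,(400,300)).__class__((400,400,3),np.uint8)*0+np.pad(cv2.resize(b,(400,300)),((0,100),(0,0),(0,0)))])[:,:,::-1])
E
```

```text
[-0.03920526  0.13930191 -5.29934758] [-0.04718199  0.00578527 -0.00547766] 58.89023959636688
```

View pics/l1.png

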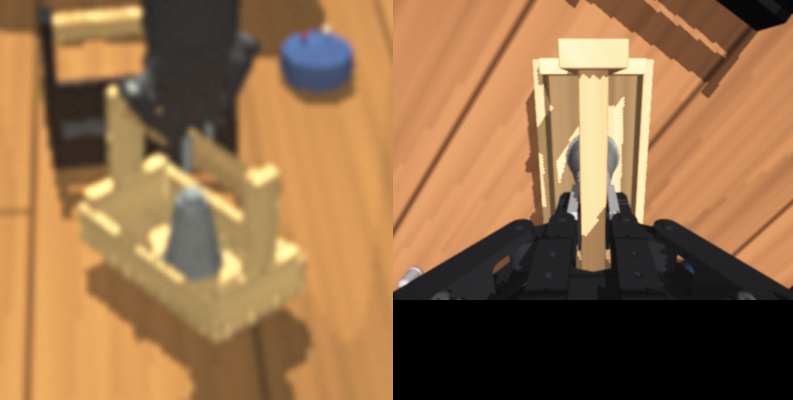

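The caddy is off the table and level: the wrist force of 5.3 N is its full weight, the moment is small, and the cone is upright at about (193,235). I'll raise it the rest of the way gently.

>>> play_rows:
  plan:
    - {"linear":[0,0,-2],"roll":0}
    - {"linear":[0,0,-4],"roll":0}
    - {"linear":[0,0,-6],"roll":0}
    - {"linear":[0,0,-7],"roll":0}
    - {"linear":[0,0,-7],"roll":0}
    - {"linear":[0,0,-7],"roll":0}
    - {"linear":[0,0,-7],"roll":0}
    - {"linear":[0,0,-7],"roll":0}
    - {"linear":[0,0,-7],"roll":0}
    - {"linear":[0,0,-7],"roll":0}
    - {"linear":[0,0,-7],"roll":0}
    - {"linear":[0,0,-7],"roll":0}

```text
clock: 10.55
tool_pos: [0.5475, 0.2832, 0.2204]
ee_rot: [-1.399, -2.813, 0.0]
force: [-0.1, -1.1, -5.9]
width: 0.154
grasp_force: 58.8
```

>>> play_rows:
  plan:
    - {"linear":[0,0,-7],"roll":0}
    - {"linear":[0,0,-7],"roll":0}
    - {"linear":[0,0,-7],"roll":0}
    - {"linear":[0,0,-7],"roll":0}
    - {"linear":[0,0,-7],"roll":0}
    - {"linear":[0,0,-7],"roll":0}
    - {"linear":[0,0,-6],"roll":0}
    - {"linear":[0,0,-4],"roll":0}
    - {"linear":[0,0,-2],"roll":0}
    - {"linear":[0,0,0],"roll":0}
    - {"linear":[0,0,0],"roll":0}
    - {"linear":[0,0,0],"roll":0}

```text
clock: 12.05
tool_pos: [0.5474, 0.2831, 0.2736]
ee_rot: [-1.398, -2.813, 0.001]
force: [0.4, 0.5, -4.6]
width: 0.156
grasp_force: 58.9
```

>>> play_rows:
  plan:
    - {"linear":[0,0,0],"roll":0}
    - {"linear":[0,0,0],"roll":0}
    - {"linear":[0,0,0],"roll":0}
    - {"linear":[0,0,0],"roll":0}
    - {"linear":[0,0,0],"roll":0}
    - {"linear":[0,0,0],"roll":0}

```text
clock: 12.8
tool_pos: [0.5475, 0.2832, 0.274]
ee_rot: [1.399, 2.813, 0.0]
force: [0.2, -0.0, -6.0]
width: 0.153
grasp_force: 58.9
```

```bash
python3 - <<'E'
from h import *
s=state(); print(s["tool_pos"],s["force"],s["moment"],s["grasp_force"])
a=eyes.get_image("side")["image"]; b=eyes.get_image("scene")["image"]
cv2.imwrite("pics/l2.png",np.hstack([cv2.resize(a[40:240,180:330],(400,533)),cv2.resize(b[40:240,240:390],(400,533))])[:,:,::-1])
E
```

```text
[0.54752702 0.28317035 0.27401157] [ 1.63692889e-01 -7.29814680e-04 -5.98596197e+00] [0.04797213 0.02166347 0.0303533 ] 58.892499804496765
```

View pics/l2.png

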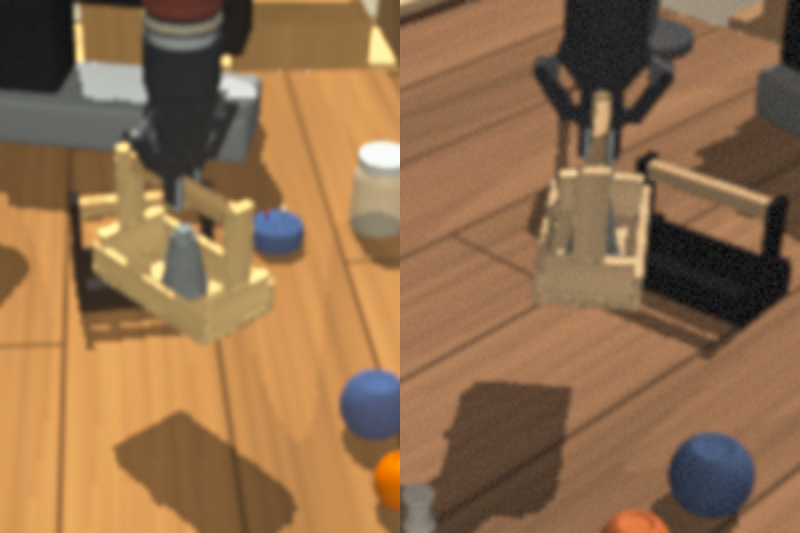

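The caddy is held level with its underside about 15 cm up and the cone standing, at (187,262) in the left picture. I'm handing it in.

```bash
python3 -c "
from station import job
print(job.job_done())"
```

```text
the job is handed in; nothing more can be done
None
```

The caddy with the cone is held by the middle of its bar, level and still, with its underside about 15 cm above the table and the cone standing; I handed the job in at about 13 s, and no verdict came back.

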